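# Peel the top packing tray off a clinging stack

## Task

Slide the stack of grey packing trays straight out along the guides from under the low shelf until all of it is clear of the overhang. Then peel off only the top tray by raising the corner with the lifting fin first, while the opposite corner still rests in the stack, so that the spring catches let go a few at a time and the rest of the stack stays flat on the worktop. Finish with the gripper still holding that tray by itself, still and level, its underside at least 15 cm above the worktop, and leave the ramekins, the mug and the shaker alone.

Things in the scene. Friction and masses are not known exactly. Their poses are not given: they have to be found in the camera images.
- bay: Low plywood shelf fixed on the worktop: deck 120 (x) x 176 (y) x 10 mm, underside 60 mm up, on two side legs; origin on the worktop under the deck's middle, +x to its back. Open in front: deck's front edge at its x = -60 mm. Two guide strips 10 mm high under the deck, as long as it, guide the stack's base along the shelf's x with 3 mm play each side.
- stack: The lower trays, stuck together as one grey piece of 0.9 kg; axes as the shelf's at the start, origin at the centre of its underside. Base 120 (x) x 100 (y) mm, rim 130 x 110 mm, rim top 34 mm up. It starts with 16 to 46 mm of the rim showing in front of the deck and slides on the worktop with about 6 to 9 N.
- stack_pull (a point): Grasp point on the stack's pull fin, at (-97, 30, 25) mm in the stack's frame. The fin is an upright plate 8 mm thick (along the stack's y), lying along the stack's x from x = -68 to -110 mm, from 2 to 38 mm above the worktop; pinch it from above with the fingers closing along the stack's y.
- stack_catch (a point): Nose of the right-hand (-y) spring catch, at (0, -59, 45) mm in the stack's frame. One on each side's middle (front one at y = -15 mm): round nose 12 mm across, reaching 2 mm in over the top tray's rim; with them the stack reaches 76 mm from its origin in x, 66 in y, 51 up. Yields outwards when the rim is lifted there: front and right with about 2.5 N, rear and left 9 N; all at once can lift the stack.
- tray: The top tray, grey, 0.12 kg: rim 130 (x) x 110 (y) mm, 4 mm thick, with a shallow dish of six pockets. Origin at the centre of the dish's underside; z up; axes parallel to the stack's. Nested, its origin is 24 mm above the stack's origin; rim underside at its z = 10 mm, rim top at 14 mm, dish hangs 10 mm into the stack with 1 mm play round it.
- tray_fin (a point): Grasp point on the tray's lifting fin, at (-78, -68, 34) mm in the tray's frame, outside its front right (-x, -y) corner. The fin is an upright plate 8 mm thick standing in the diagonal plane of direction (1, 1) in the tray's x and y, 40 mm long, from tray z = 10 to 48 mm; pinch it from above with the fingers closing along the tray's direction (1, -1).
- tray_far_corner (a point): Corner of the tray's rim opposite the lifting fin, at (65, 55, 10) mm in the tray's frame, on the rim's underside: the tray pivots about it while it is peeled.
- ramekin_a: White ribbed ramekin, 68 mm across, 36 mm high, standing on the shelf's deck; origin at the centre of its underside. Leave alone.
- ramekin_b: Second such ramekin on the deck; origin at the centre of its underside. Leave alone.
- mug: Dark mug 68x90x62 mm standing right of the work; origin at the centre of its underside. Leave alone.
- shaker: Shaker 27 mm across, 74 mm high, standing right of the work; origin at the centre of its underside. Leave alone.

How it is judged:
By the outcome, as a careful person would: the job done as asked, in the order asked, and still so for the second after the job is handed in, while the arm keeps its last pose, push and grip.
It also fails if it takes over 56 s, if anything falls off the work surface, if the arm or the gripper's body presses on something with over 40 N, if the wrist force passes 120 N, or if a joint passes its speed limit or range.

## Robot

A 6-joint arm with a two-finger parallel gripper is mounted at the origin on a cart in front of the work surface, level with it; the furniture and walls round the work are solid. World frame = base frame: x ahead of the robot, y to its left, z up, the work surface at z = 0. Lengths are in m, angles in rad, forces in N, time in s.
With the tool pointing down it reaches from about 0.3 to 0.875 m from the base axis. Payload 6.4 kg.
Tool frame: the origin (TCP) lies at the very end of the fingers, on their centre line; the grasp point (between the pads) lies 19 mm behind it; z points along the fingers, y is the direction in which the jaws open and shut (so a half turn about z gives the same grasp; the last joint's range is limited). The gripper opens to 85 mm and grips with 20 to 120 N. Pads are 22 mm wide; open, the fingers measure 114 mm over their backs; the gripper's body (76 mm by 85 mm) begins 54 mm behind the grasp point. The pads swing forward as they close: fully open they stand 13 mm farther back than shut.
Start: joints at [-1.365, 0.181, 1.607, -0, 1.354, -0.206], TCP at [0.23, -0.527, 0.231] pointing down, gripper open.
Joint ranges: [-2.99, 2.99], [-0.89, 2.07], [0.3, 2.58], [-1.14, 4.28], [0, 2.63], [-3.12, 3.12]. Speed limits (rad/s): [2.57, 2.57, 3.01, 3.14, 3.14, 3.14].

## Interface

Orientations are given as a 3x3 rotation matrix whose columns are the frame's x, y, z axes.
In Python, from plant import manip gives the robot as it stands.
- The arm moves only by the shell command python3 -m pendant 'ROWS'. ROWS is JSON, a list of rows, each a list of 7 numbers: the shift along the tool's x, y, z scaled (see below), then the turn, a rotation vector about the tool's x, y, z scaled (see below), then the closure, from -1 (fully open) to 1 (shut), so that 0 is half open. In form: [[tx, ty, tz, wx, wy, wz, fingers], ...]. A call has 1 to 20 rows; each row is the pose to reach, as a shift and turn from the pose commanded when the call began, along the tool's axes at that moment; what a row does not reach only later rows make up. The controller multiplies each number of a shift by 0.12 m and each number of a turn by 90 degrees. A row lasts 1/8 s, in which the tool goes at most 62.5 mm and 10.7 degrees, less where a joint would pass 70% of its speed; a pose out of reach is approached as far as the arm can. A call with a number of a shift or a turn outside -1 to 1 is refused whole. A call with a gripper value outside its range is refused whole. The fingers move at their own pace and stop on an object; the grip force is fixed at half the most. Time passes only in rows, so rows that repeat a pose let the fingers close. It gives the time, the measured TCP pose, the force and the opening at its end, in the units of the state.
- manip.get_obs(): the state, without advancing time (a new reading comes with each control period).
- manip.grab_frame(name): name is "scene" or "top" or "wrist"; returns a dict with "pixels" (384x512x3 uint8, red, green, blue), "vfov" (degrees; the focal length in pixels is half the picture's height over the tangent of half this angle, whatever the lens; pixels are square), "cx", "cy" (the principal point, pixels), "R" (3x3) and "t" (3): a world point X has camera coordinates R X + t. Camera axes: x right, y down, z forward; pixel columns grow to the right and rows downward; lengths in m; the calibration is good to about 2 mm. A picture is of the moment at which its call begins. There is no depth.
- manip.finish_job(): hands the job in, once; it reports no verdict.
Trained networks look in a picture, given as the dict that the camera call returned (one of the last four; its "shot" number tells which), for a name from the list of things; names that differ only in an ending like _2 or _b are one class to them, and where a whole thing is asked for, a point or a joint stands for the part that bears it (a point fixed in the world has none). Each returns a list of dicts, best first, with "conf" (0 to 1); they miss things now and then, are a little off and sometimes report something else, mostly with a low value. They report only what shows in the picture. A call takes as long as a camera call.
- manip.find_in(picture, query): "centre" ([x, y, z] in m, in world coordinates, good to about 4 mm: the middle of the surface that is visible of it).
- manip.masks_of(picture, query): "pixels" (384x512 bool, what is visible of it).
The state is a dict: "time": time; "joints": joint angles; "joint_vel": joint speeds; "tau": joint torques, N m; "position": TCP position; "ee_rot": TCP orientation; "ft_force": force on the tool from outside, world axes, zero at the start; "wrist_torque": the same for the moment, N m; "opening": opening from 0.0 (shut) to 1.0 (fully open).
Only numpy, scipy, OpenCV 4.12 (cv2) and the standard library are available. Lean on these libraries where they do the work, as an engineer would, in place of code of your own. Each camera call takes 0.05 s, during which the arm holds its last target. There are 200 camera calls.

## Working session

There is one attempt and no reset: what is moved stays moved. The work goes in short steps, Python scripts to look and compute and a shell command to move; the robot and the scene stay as the last step left them, time stands still between calls to the robot, and variables do not carry over. Pictures are saved under pics/ and viewed, about 8 in all and at most 12, crops included, and the job is handed in when it is done.

```bash
mkdir -p pics; ls; cat > h.py <<'E'
import numpy as np, cv2
from plant import manip
def ray(f,u,v):
    F=f["pixels"].shape[0]/2/np.tan(np.radians(f["vfov"])/2)
    R=np.array(f["R"]);t=np.array(f["t"])
    return -R.T@t, R.T@np.array([(u-f["cx"])/F,(v-f["cy"])/F,1])
def at_z(f,u,v,z):
    o,d=ray(f,u,v); return o+d*(z-o[2])/d[2]
def proj(f,X):
    F=f["pixels"].shape[0]/2/np.tan(np.radians(f["vfov"])/2)
    c=np.array(f["R"])@np.array(X)+np.array(f["t"]); return F*c[0]/c[2]+f["cx"],F*c[1]/c[2]+f["cy"]
def save(f,n,s=1): cv2.imwrite("pics/"+n,cv2.resize(f["pixels"][:,:,::-1],None,fx=s,fy=s,interpolation=cv2.INTER_CUBIC))
E
python3 - <<'E'
from h import *
np.set_printoptions(precision=4,suppress=True)
o=manip.get_obs();print(o)
fs={}
for n in("top","scene"):
    f=manip.grab_frame(n);save(f,n+"0.png",1.5)
    print(n,f["vfov"],f["R"],f["t"])
    for q in("bay","stack","stack_pull","stack_catch","tray","tray_fin","tray_far_corner","ramekin_a","mug","shaker"):
        print(q,[(np.round(d["centre"],4),round(d["conf"],2)) for d in manip.find_in(f,q)][:3])
E
```

```text
pics
{'time': 0.0, 'joints': array([-1.3653,  0.1815,  1.608 ,  0.    ,  1.3538, -0.2063]), 'joint_vel': array([-0.0001,  0.0001,  0.0001,  0.0013, -0.0002, -0.0022]), 'tau': array([  0.0005, -44.4886, -35.1328,  -0.0002,   0.0093,  -0.    ]), 'position': array([ 0.23  , -0.5263,  0.2304]), 'ee_rot': array([[ 0.9164,  0.4003, -0.0004],
       [ 0.4003, -0.9164,  0.0018],
       [ 0.0004, -0.0018, -1.    ]]), 'ft_force': array([-0.0318, -0.5636, -0.325 ]), 'wrist_torque': array([-0.0266, -0.036 , -0.0124]), 'opening': 0.998604992131264}
top 51.36788235763942 [[ 0.0249 -0.9996  0.0097]
 [-0.9966 -0.0256 -0.0785]
 [ 0.0787 -0.0078 -0.9969]] [-0.1568  0.5765  0.9943]
bay [(array([0.6476, 0.0316, 0.0753]), 0.9)]
stack [(array([0.5634, 0.0547, 0.0348]), 0.52), (array([0.5942, 0.0274, 0.0364]), 0.43), (array([ 0.7013, -0.0067,  0.0716]), 0.33)]
stack_pull [(array([0.5599, 0.0514, 0.0376]), 0.5)]
stack_catch [(array([0.5632, 0.0518, 0.0383]), 0.46)]
tray [(array([0.5956, 0.0271, 0.0335]), 0.96)]
tray_fin [(array([0.5942, 0.0304, 0.0366]), 0.79)]
tray_far_corner [(array([0.5939, 0.0258, 0.036
[... 156 characters left out ...]

shaker [(array([ 0.434 , -0.3269,  0.0693]), 0.71)]
scene 49.61208435609103 [[ 0.673  -0.7393 -0.0224]
 [-0.42   -0.357  -0.8344]
 [ 0.6089  0.5709 -0.5507]] [-0.4939  0.2484  0.8847]
bay [(array([ 0.6408, -0.0026,  0.0749]), 0.84)]
stack [(array([0.5692, 0.0185, 0.0204]), 0.88), (array([ 0.6388, -0.0055,  0.071 ]), 0.51)]
stack_pull [(array([0.5708, 0.0169, 0.0253]), 0.94)]
stack_catch [(array([0.571 , 0.017 , 0.0251]), 0.91)]
tray []
tray_fin [(array([0.6142, 0.0383, 0.0351]), 0.97)]
tray_far_corner [(array([0.6111, 0.0408, 0.0364]), 0.6)]
ramekin_a [(array([0.6823, 0.0796, 0.0923]), 0.68), (array([ 0.6872, -0.0122,  0.0935]), 0.61)]
mug []
shaker [(array([0.6107, 0.0411, 0.0331]), 0.39)]
```

View pics/top0.png

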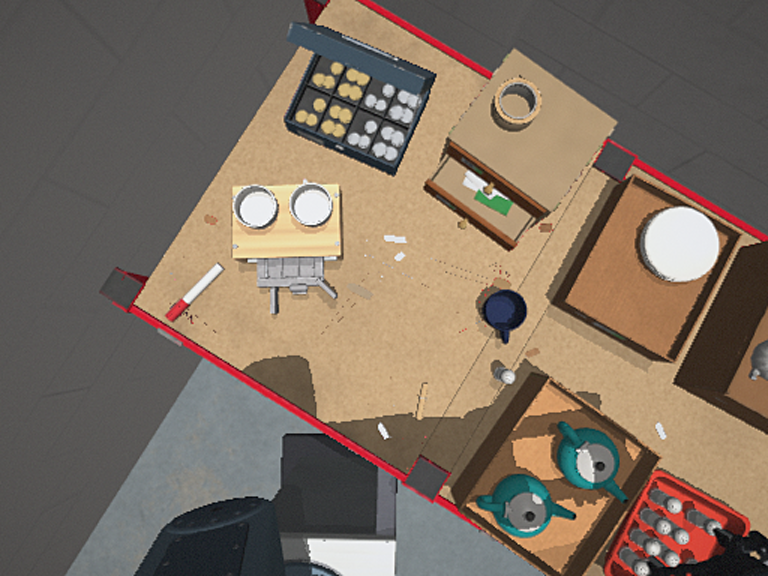

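View pics/scene0.png

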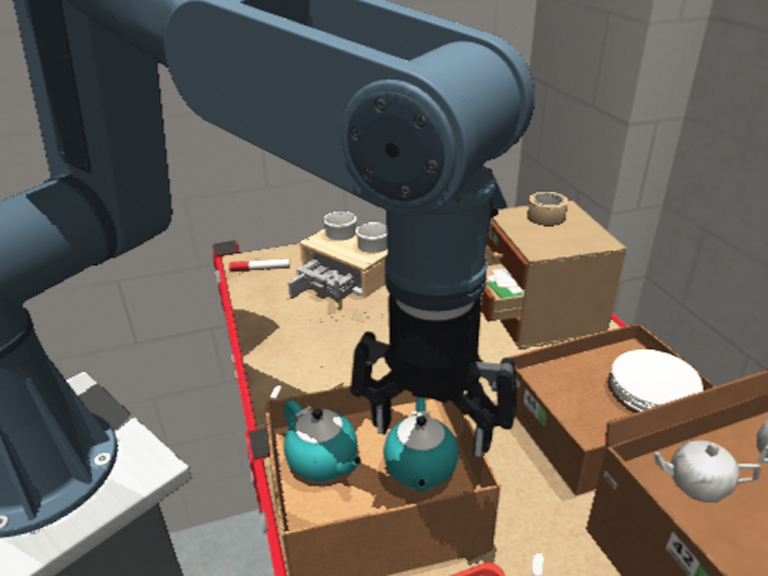

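Top view: shelf deck at (232–341, 185–257) in the 1.5x picture, two ramekins on it, and the stack's rim sticking out below. The pull fin is the prong at (275, 300), the lifting fin the diagonal one at (328, 289). I'll measure it in a zoomed crop.

```bash
python3 - <<'E'
from h import *
np.set_printoptions(precision=4,suppress=True)
f=manip.grab_frame("top")
c=f["pixels"][115:220,145:240,::-1]
cv2.imwrite("pics/crop1.png",cv2.resize(c,None,fx=5.7,fy=5.7,interpolation=cv2.INTER_CUBIC))
for q in("bay","ramekin_a"):
    for m in manip.masks_of(f,q)[:2]:
        p=np.argwhere(m["pixels"])[:,::-1].astype(np.float32)
        r=cv2.minAreaRect(p);print(q,m["conf"],r)
        for b in cv2.boxPoints(r): print(b,at_z(f,*b,0.07))
E
```

```text
bay 0.69 ((191.05580139160156, 148.11875915527344), (50.21154022216797, 73.43912506103516), 88.02507019042969)
[153.4928 124.2933] [0.7276 0.1255 0.07  ]
[226.8884 121.7625] [ 0.7388 -0.0544  0.07  ]
[228.6188 171.9442] [ 0.6146 -0.0626  0.07  ]
[155.2233 174.4751] [0.6038 0.1156 0.07  ]
ramekin_a 0.72 ((206.5, 136.5), (29.0, 27.0), 90.0)
[193. 122.] [0.736  0.0288 0.07  ]
[220. 122.] [ 0.7378 -0.0375  0.07  ]
[220. 151.] [ 0.6657 -0.0399  0.07  ]
[193. 151.] [0.6639 0.0261 0.07  ]
ramekin_a 0.57 ((170.00003051757812, 137.50001525878906), (30.857736587524414, 27.72724151611328), 26.56505012512207)
[150. 143.] [0.6809 0.1319 0.07  ]
[162.4 118.2] [0.7434 0.1043 0.07  ]
[190. 132.] [0.7108 0.0352 0.07  ]
[177.6 156.8] [0.6486 0.0631 0.07  ]
```

View pics/crop1.png

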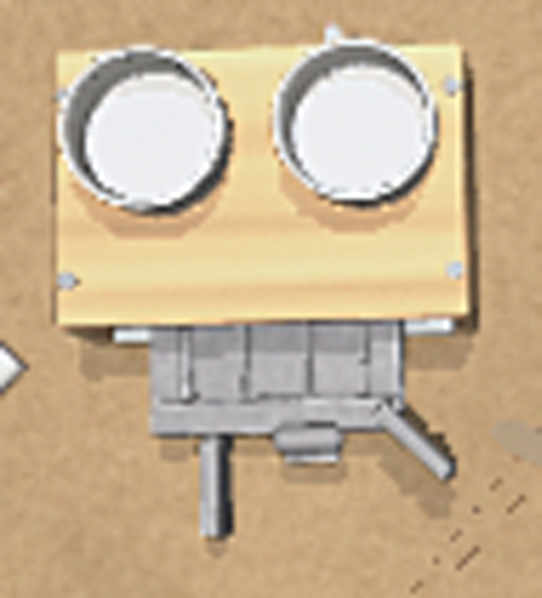

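```bash
python3 - <<'E'
from h import *
np.set_printoptions(precision=4,suppress=True)
f=manip.grab_frame("top")
P=lambda u,v,z: at_z(f,(u+.5)/5.7-.5+145,(v+.5)/5.7-.5+115,z)
D=[P(57,50,.07),P(463,45,.07),P(468,316,.07),P(58,327,.07)]
for d in D: print(d)
fr=D[2]-D[3]; bk=D[1]-D[0]
a1=np.arctan2(fr[0],-fr[1]);a2=np.arctan2(bk[0],-bk[1]); 
s1=D[0]-D[3]; s2=D[1]-D[2]
print("angles front,back,left,right",np.degrees([-a1*-1,a2,np.arctan2(s1[1],s1[0]),np.arctan2(s2[1],s2[0])]),np.linalg.norm(fr),np.linalg.norm(s1))
print("pull tip",P(214,535,.038),"pull base",P(212,438,.038)," rimL",P(153,434,.034), P(153,405,.038))
print("tfin tip",P(446,472,.072),"tfin base",P(388,404,.072))
E
```

```text
[0.73   0.1229 0.07  ]
[ 0.7369 -0.0518  0.07  ]
[ 0.6192 -0.0577  0.07  ]
[0.6099 0.117  0.07  ]
angles front,back,left,right [3.044  2.281  2.8206 2.8575] 0.17495365897633042 0.12020098873223335
pull tip [0.5237 0.0529 0.038 ] pull base [0.5662 0.0555 0.038 ]  rimL [0.5676 0.0823 0.034 ] [0.5801 0.082  0.038 ]
tfin tip [ 0.5521 -0.0507  0.072 ] tfin base [ 0.5804 -0.0251  0.072 ]
```

```bash
python3 -m pendant '[[0.5,-0.4,0,0,0,0,0],[1,-0.79,0,0,0,0,0]]'; python3 -m pendant '[[0.5,-0.4,0,0,0,0,0],[1,-0.79,0,0,0,0,0]]'; python3 -m pendant '[[0.5,-0.4,0,0,0,0,0],[1,-0.79,0,0,0,0,0]]'; python3 -m pendant '[[0.5,-0.4,0,0,0,0.115,0],[1,-0.79,0,0,0,0.23,0],[1,-0.79,0,0,0,0.23,0],[1,-0.79,0,0,0,0.23,0]]'
cat >> h.py <<'E'
from scipy.spatial.transform import Rotation as Ro
def need(target,yaw,tilt=0):
    """scaled shift/turn from the measured pose to TCP target; tool x at yaw(deg), then turned tilt(deg) about tool y"""
    o=manip.get_obs();R=np.array(o["ee_rot"])
    a=np.radians(yaw);c,s=np.cos(a),np.sin(a)
    T=np.array([[c,s,0],[s,-c,0],[0,0,-1.]])@Ro.from_euler("y",tilt,degrees=True).as_matrix()
    print("t",o["time"],"pos",np.round(o["position"],4),"F",np.round(o["ft_force"],1),"open",round(o["opening"],3))
    print("shift",np.round(R.T@(np.array(target)-o["position"])/.12,3),"turn",np.round(Ro.from_matrix(R.T@T).as_rotvec()/(np.pi/2),3))
E
python3 - <<'E'
from h import *
np.set_printoptions(precision=4,suppress=True)
need([.538,.053,.12],2.8)
f=manip.grab_frame("wrist");save(f,"w1.png",1.5);print(-f["R"].T@f["t"])
for q in("stack_pull","tray_fin"):
   print(q,manip.find_in(f,q)[:2])
E
```

```text
time: 1.55
position: [0.2891, -0.4156, 0.2311]
ee_rot: [[0.917, 0.398, 0.0], [0.398, -0.917, 0.0], [0.0, -0.0, -1.0]]
ft_force: [1.8, 0.4, -0.2]
opening: 0.605
time: 1.8
position: [0.3483, -0.3046, 0.2315]
ee_rot: [[0.917, 0.4, 0.001], [0.4, -0.917, -0.0], [0.0, 0.001, -1.0]]
ft_force: [1.8, -0.1, -0.6]
opening: 0.5
time: 2.05
position: [0.4072, -0.1942, 0.2317]
ee_rot: [[0.917, 0.4, 0.001], [0.4, -0.917, -0.001], [0.001, 0.001, -1.0]]
ft_force: [1.6, -1.2, -1.0]
opening: 0.497
time: 2.55
position: [0.4793, -0.0583, 0.2314]
ee_rot: [[0.998, 0.055, 0.0], [0.055, -0.998, 0.0], [0.0, -0.0, -1.0]]
ft_force: [0.1, -0.6, -0.8]
opening: 0.507
t 2.55 pos [ 0.4793 -0.0583  0.2314] F [ 0.1 -0.6 -0.8] open 0.507
shift [ 0.539 -0.899  0.929] turn [-0.    -0.     0.004]
[ 0.5515 -0.0543  0.3744]
stack_pull [{'centre': [0.5609, 0.0531, 0.0357], 'conf': 0.8}, {'centre': [0.5977, 0.0262, 0.0328], 'conf': 0.19}]
tray_fin [{'centre': [0.5978, 0.0334, 0.0347], 'conf': 0.79}]
```

View pics/w1.png

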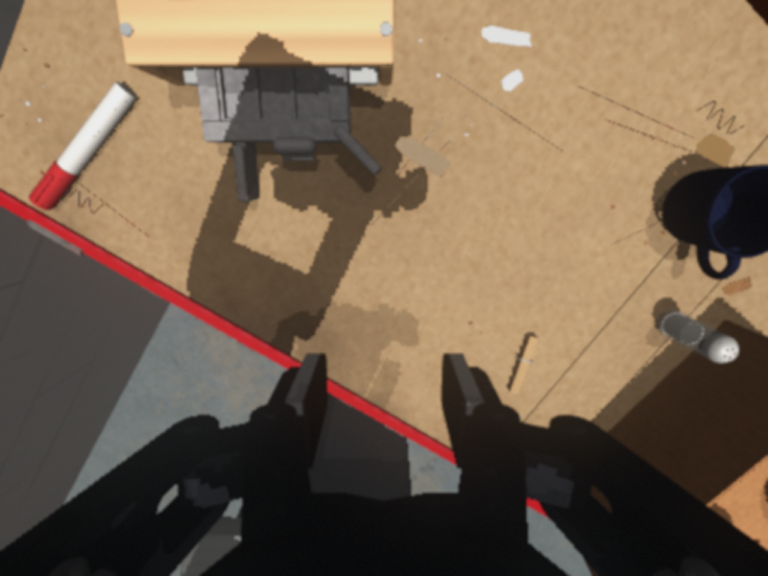

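Wrist view shows the pull fin at (243–248, 145–198), the lifting fin from (345,130) to (377,170), and the worktop's red edge running diagonally in front of the stack. I'll check the edge distance and cross-check the fins.

```bash
python3 - <<'E'
from h import *
np.set_printoptions(precision=4,suppress=True)
f=manip.grab_frame("wrist")
W=lambda u,v,z:at_z(f,(u+.5)/1.5-.5,(v+.5)/1.5-.5,z)
print("pull base/tip",W(243,145,.038),W(248,199,.038))
print("tfin base/tip",W(345,130,.072),W(376,169,.072))
print("deck front L/R",W(126,65,.07),W(393,65,.07))
print("rim front L/R",W(203,140,.034),W(347,138,.034))
print("edge",W(0,192,0),W(170,292,0),W(300,368,0),W(450,456,0))
E
```

```text
pull base/tip [0.566  0.0503 0.038 ] [0.526  0.0482 0.038 ]
tfin base/tip [ 0.5775 -0.03    0.072 ] [ 0.5534 -0.052   0.072 ]
deck front L/R [0.61   0.1141 0.07  ] [ 0.6189 -0.0602  0.07  ]
rim front L/R [0.5682 0.082  0.034 ] [ 0.5752 -0.0281  0.034 ]
edge [0.5183 0.2757 0.    ] [0.4346 0.1364 0.    ] [0.3627 0.0157 0.    ] [ 0.2683 -0.1419  0.    ]
```

```bash
python3 -m pendant '[[0.27,-0.44,0.3,0,0,0,0],[0.54,-0.885,0.6,0,0,0.003,0],[0.54,-0.885,0.9,0,0,0.003,0],[0.54,-0.885,0.9,0,0,0.003,0],[0.54,-0.885,0.9,0,0,0.003,0]]'
python3 - <<'E'
from h import *
need([.538,.0513,.006],2.9)
f=manip.grab_frame("wrist");save(f,"w2.png",1.5)
print([np.round(proj(f,[.538+d*.9987,.0513+d*.05,.038])*np.array(1.5),0) for d in(-.013,.028)])
E
```

```text
time: 3.38
position: [0.5383, 0.0468, 0.1245]
ee_rot: [[0.999, 0.044, 0.001], [0.044, -0.999, -0.0], [0.001, 0.001, -1.0]]
ft_force: [0.5, -0.3, -0.2]
opening: 0.503
t 3.375 pos [0.5383 0.0468 0.1245] F [ 0.5 -0.3 -0.2] open 0.503
shift [-0.002 -0.038  0.988] turn [ 0.    -0.001 -0.004]
[array([376., 326.]), array([375., 257.])]
```

View pics/w2.png

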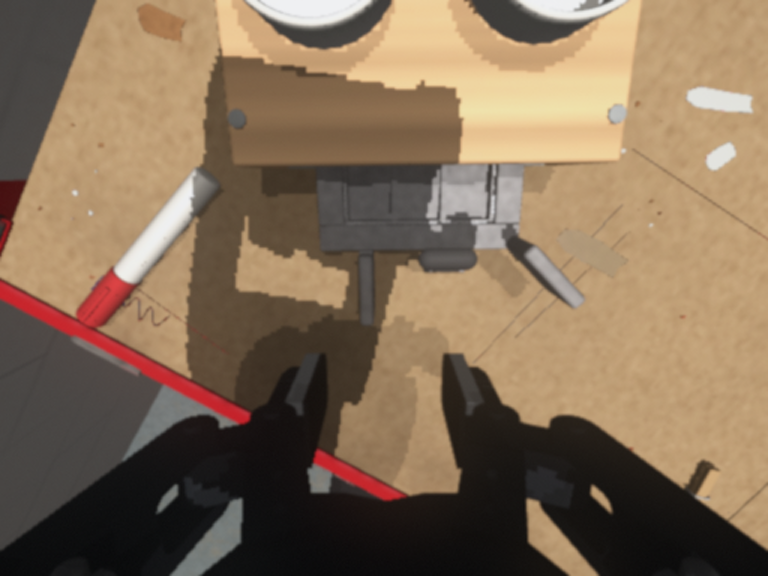

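```bash
python3 -m pendant '[[0,-0.077,0.2,0,0,-0.003,0],[0,-0.077,0.45,0,0,-0.003,0],[0,-0.077,0.7,0,0,-0.003,0],[0,-0.077,0.88,0,0,-0.003,0],[0,-0.077,0.98,0,0,-0.003,0],[0,-0.077,0.98,0,0,-0.003,0],[0,-0.077,0.98,0,0,-0.003,0.5],[0,-0.077,0.98,0,0,-0.003,1],[0,-0.077,0.98,0,0,-0.003,1],[0,-0.077,0.98,0,0,-0.003,1],[0,-0.077,0.98,0,0,-0.003,1],[0,-0.077,0.98,0,0,-0.003,1]]'
python3 - <<'E'
from h import *
need([.538,.0513,.006],2.9)
f=manip.grab_frame("top")
c=f["pixels"][115:260,145:260,::-1]
cv2.imwrite("pics/crop2.png",cv2.resize(c,None,fx=4,fy=4,interpolation=cv2.INTER_CUBIC))
E
```

```text
time: 4.92
position: [0.5384, 0.0573, 0.007]
ee_rot: [[0.999, 0.051, 0.002], [0.051, -0.999, -0.001], [0.002, 0.001, -1.0]]
ft_force: [-2.1, -0.5, 6.4]
opening: 0.082
t 4.925 pos [0.5384 0.0573 0.007 ] F [-2.1 -0.5  6.4] open 0.082
shift [-0.006  0.05   0.008] turn [ 0.    -0.001  0.   ]
```

```bash
python3 -m pendant '[[-0.04,0,0,0,0,0,1],[-0.12,0,0,0,0,0,1],[-0.2,0,0,0,0,0,1],[-0.3,0,0,0,0,0,1],[-0.4,0,0,0,0,0,1],[-0.5,0,0,0,0,0,1],[-0.6,0,0,0,0,0,1],[-0.7,0,0,0,0,0,1],[-0.8,0,0,0,0,0,1],[-0.88,0,0,0,0,0,1],[-0.93,0,0,0,0,0,1],[-0.95,0,0,0,0,0,1],[-0.95,0,0,0,0,0,1],[-0.95,0,0,0,0,0,1]]'
python3 - <<'E'
from h import *
np.set_printoptions(precision=4,suppress=True)
need([.426,.046,.006],2.9)
f=manip.grab_frame("top")
c=f["pixels"][115:260,130:260,::-1]
cv2.imwrite("pics/crop3.png",cv2.resize(c,None,fx=4.1,fy=4.1,interpolation=cv2.INTER_CUBIC))
E
```

```text
time: 6.72
position: [0.4259, 0.0514, 0.0069]
ee_rot: [[0.999, 0.051, 0.005], [0.051, -0.999, -0.001], [0.005, 0.001, -1.0]]
ft_force: [4.8, 0.2, 4.2]
opening: 0.083
t 6.725 pos [0.4259 0.0514 0.0069] F [4.8 0.2 4.2] open 0.083
shift [-0.002  0.045  0.008] turn [ 0.001 -0.003  0.   ]
```

View pics/crop3.png

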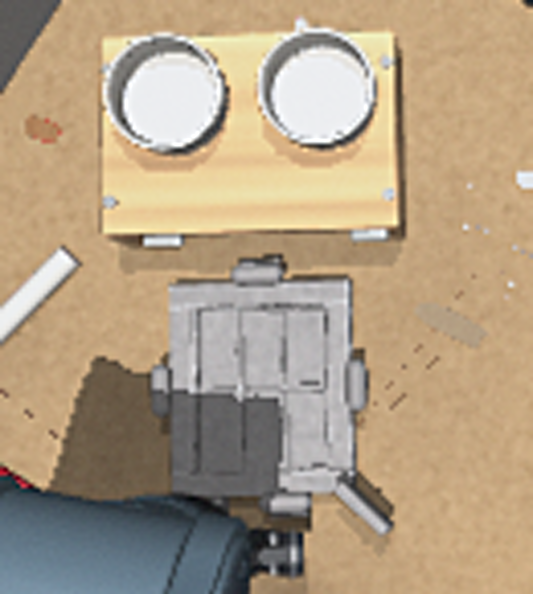

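The stack stands clear, with the rear catch at row 258 against the deck front at row 233, about 14 mm between them. Next I release, rise and measure the tray.

```bash
python3 -m pendant '[[0,0,0,0,0,0,0.5],[0,0,0,0,0,0,0],[0,0,0,0,0,0,0],[0,0,-0.3,0,0,0,0],[0,0,-0.7,0,0,0,0],[0,0,-1,0,0,0,0],[0,0,-1,0,0,0,0]]'
python3 -m pendant '[[-0.1,0.3,-0.2,0,0,0,0],[-0.2,0.5,-0.3,0,0,-0.118,0],[-0.3,0.6,-0.3,0,0,-0.236,0],[-0.3,0.7,-0.3,0,0,-0.354,0],[-0.3,0.75,-0.3,0,0,-0.472,0],[-0.3,0.75,-0.3,0,0,-0.5,0],[-0.3,0.75,-0.3,0,0,-0.5,0]]'
python3 - <<'E'
from h import *
np.set_printoptions(precision=4,suppress=True)
f=manip.grab_frame("top")
P=lambda u,v,z: at_z(f,(u+.5)/4.1-.5+130,(v+.5)/4.1-.5+115,z)
a,b=P(168,282,.038),P(351,279,.038)
c=P(355,472,.038)
print("rim RL,RR,FR",a,b,c,np.linalg.norm(a-b)); d=b-a;e=b-c
print("yaw",np.degrees([np.arctan2(d[0],-d[1]),np.arctan2(e[1],e[0])]))
print("fin base/tip",P(343,480,.072),P(388,525,.072))
o=np.array([.4259,.0514])
for y in (2.9,):
  r=np.radians(y);R=np.array([[np.cos(r),-np.sin(r)],[np.sin(r),np.cos(r)]])
  s=o-R@[-.097,.030];print("stack from tool",s,"fin",s+R@[-.078,-.068],"rearmid",s+R@[.065,0],"RL",s+R@[.065,.055])
need([.4,-.03,.15],47.9)
f=manip.grab_frame("wrist");save(f,"w3.png",1.5)
E
```

```text
time: 7.65
position: [0.4256, 0.0515, 0.1283]
ee_rot: [[0.999, 0.051, 0.006], [0.051, -0.999, -0.001], [0.006, 0.001, -1.0]]
ft_force: [-0.9, 0.5, -0.0]
opening: 0.5
time: 8.52
position: [0.3912, -0.0397, 0.1603]
ee_rot: [[0.671, 0.741, -0.002], [0.741, -0.671, 0.001], [-0.001, -0.003, -1.0]]
ft_force: [-0.3, 0.3, -0.1]
opening: 0.5
rim RL,RR,FR [0.5857 0.0843 0.038 ] [ 0.5904 -0.0274  0.038 ] [ 0.4729 -0.0338  0.038 ] 0.11188737622841106
yaw [2.4218 3.1182]
fin base/tip [ 0.469  -0.0304  0.072 ] [ 0.4434 -0.0576  0.072 ]
stack from tool [0.5243 0.0263] fin [ 0.4498 -0.0455] rearmid [0.5892 0.0296] RL [0.5864 0.0846]
t 8.575 pos [ 0.3914 -0.0397  0.1605] F [-0.   0.5 -0.1] open 0.5
shift [ 0.108 -0.     0.088] turn [-0.001  0.    -0.001]
```

View pics/w3.png

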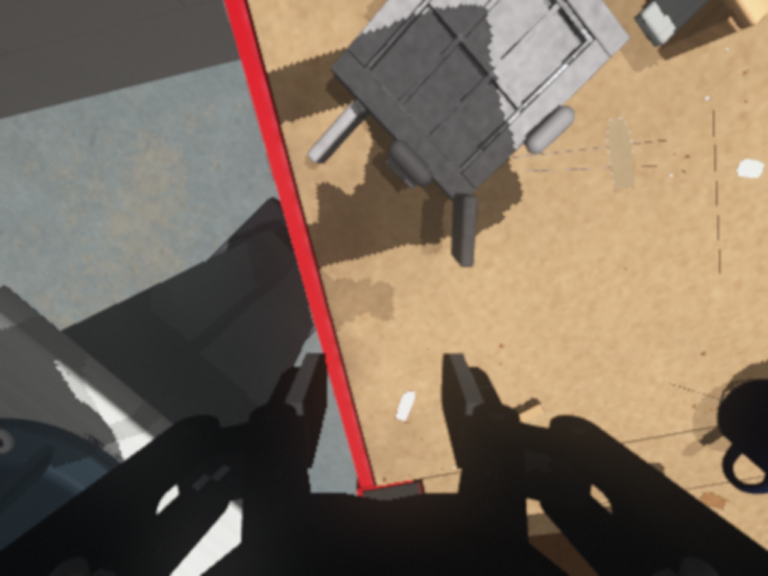

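```bash
python3 - <<'E'
from h import *
np.set_printoptions(precision=4,suppress=True)
f=manip.grab_frame("wrist")
W=lambda u,v,z:at_z(f,(u+.5)/1.5-.5,(v+.5)/1.5-.5,z)
print("fin base/tip",W(466,197,.072),W(464,262,.072))
print("rim FL FR",W(336,68,.038),W(465,193,.038),"RR",W(625,40,.038))
print("pull tip/base",W(318,158,.038),W(356,108,.038))
need([.453,-.0445,.12],47.9); need([.453,-.0445,.039],47.9)
E
```

```text
fin base/tip [ 0.4648 -0.0248  0.072 ] [ 0.4414 -0.0519  0.072 ]
rim FL FR [0.4586 0.0755 0.038 ] [ 0.4695 -0.0282  0.038 ] RR [ 0.5887 -0.0235  0.038 ]
pull tip/base [0.4165 0.0476 0.038 ] [0.4526 0.0524 0.038 ]
t 8.675 pos [ 0.3917 -0.0397  0.161 ] F [ 0.1 -0.8 -0.5] open 0.501
shift [0.313 0.406 0.341] turn [-0.001  0.    -0.001]
t 8.675 pos [ 0.3917 -0.0397  0.161 ] F [ 0.1 -0.8 -0.5] open 0.501
shift [0.313 0.407 1.016] turn [-0.001  0.    -0.001]
```

```bash
python3 -m pendant '[[0.15,0.2,0,0,0,0,0],[0.317,0.391,0.1,0,0,0,0],[0.317,0.391,0.3,0,0,0,0],[0.317,0.391,0.5,0,0,0,0],[0.317,0.391,0.7,0,0,0,0],[0.317,0.391,0.88,0,0,0,0],[0.317,0.391,1,0,0,0,0],[0.317,0.391,1,0,0,0,0],[0.317,0.391,1,0,0,0,0]]'
python3 - <<'E'
from h import *
need([.452,-.043,.041],47.9)
f=manip.grab_frame("wrist");save(f,"w4.png",1.2)
E
```

```text
time: 9.8
position: [0.453, -0.0433, 0.0423]
ee_rot: [[0.67, 0.742, 0.001], [0.742, -0.67, -0.0], [0.0, 0.001, -1.0]]
ft_force: [0.4, 0.4, 0.5]
opening: 0.499
t 9.8 pos [ 0.453  -0.0433  0.0423] F [0.4 0.4 0.5] open 0.499
shift [-0.004 -0.008  0.011] turn [ 0.001 -0.    -0.   ]
```

View pics/w4.png

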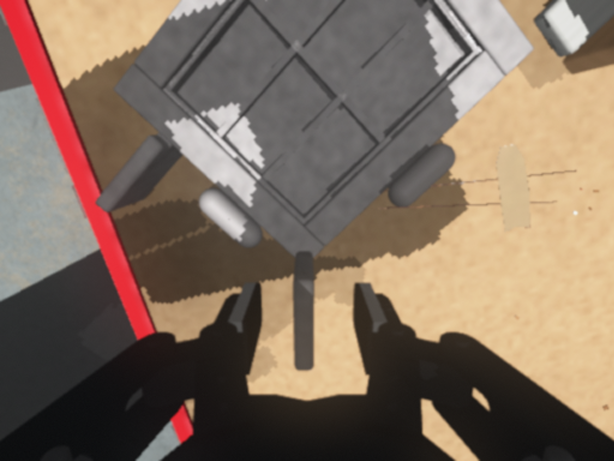

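The fin at column 303 (rows 255–368) sits centred between the fingertips, whose middle is column 307. Closing now.

```bash
python3 -m pendant '[[0,0,0,0,0,0,0.4],[0,0,0,0,0,0,0.8],[0,0,0,0,0,0,1],[0,0,0,0,0,0,1],[0,0,0,0,0,0,1],[0,0,0,0,0,0,1]]'
python3 - <<'E'
from h import *
need([.452,-.043,.041],47.9)
# peel about far corner: tool frame x=toward far corner diag, y=axis, z down
# TCP at grasp: tray fin point(-78,-68,34); far (65,55,10)
d=np.array([65+78,55+68])/1000; r=np.radians(45.0)
p=np.array([d@[1,1]/np.sqrt(2), d@[1,-1]/np.sqrt(2)*1, 0])
tcpz=manip.get_obs()["position"][2]; pz=tcpz-.034   # pivot below TCP, in tool z(+down)
piv=np.array([p[0],p[1],pz]); print("pivot in tool",piv)
for s in(1,-1):
  for a in(2,4,6,8,10,12,14,16,18,20):
    R=Ro.from_euler("y",s*a,degrees=True).as_matrix()
    print(s*a,np.round((piv-R@piv)/.12,3),"wy",round(s*a/90,3))
E
```

```text
time: 10.6
position: [0.4528, -0.0432, 0.0422]
ee_rot: [[0.67, 0.742, 0.001], [0.742, -0.67, -0.0], [0.0, 0.0, -1.0]]
ft_force: [-1.6, 2.0, 6.2]
opening: 0.083
t 10.6 pos [ 0.4528 -0.0432  0.0422] F [-1.6  2.   6.2] open 0.083
shift [-0.003 -0.006  0.01 ] turn [ 0. -0. -0.]
pivot in tool [0.1880904  0.01414214 0.00824934]
2 [-0.001  0.     0.055] wy 0.022
4 [-0.001  0.     0.11 ] wy 0.044
6 [0.001 0.    0.164] wy 0.067
8 [0.006 0.    0.219] wy 0.089
10 [0.012 0.    0.273] wy 0.111
12 [0.02  0.    0.327] wy 0.133
14 [0.03  0.    0.381] wy 0.156
16 [ 0.042 -0.     0.435] wy 0.178
18 [0.055 0.    0.488] wy 0.2
20 [0.071 0.    0.54 ] wy 0.222
-2 [ 0.003  0.    -0.055] wy -0.022
-4 [ 0.009  0.    -0.109] wy -0.044
-6 [ 0.016  0.    -0.163] wy -0.067
-8 [ 0.025  0.    -0.217] wy -0.089
-10 [ 0.036  0.    -0.271] wy -0.111
-12 [ 0.049  0.    -0.324] wy -0.133
-14 [ 0.063  0.    -0.377] wy -0.156
-16 [ 0.08  -0.    -0.429] wy -0.178
-18 [ 0.098  0.    -0.481] wy -0.2
-20 [ 0.118  0.    -0.532] wy -0.222
```

```bash
python3 -m pendant '[[0.002,0,-0.027,0,-0.011,0,1],[0.003,0,-0.055,0,-0.022,0,1],[0.006,0,-0.082,0,-0.033,0,1],[0.009,0,-0.109,0,-0.044,0,1],[0.012,0,-0.136,0,-0.056,0,1],[0.016,0,-0.163,0,-0.067,0,1],[0.02,0,-0.19,0,-0.078,0,1],[0.025,0,-0.217,0,-0.089,0,1],[0.025,0,-0.217,0,-0.089,0,1]]'
python3 - <<'E'
from h import *
need([.4528,-.0432,.0422],47.9)
f=manip.grab_frame("wrist");g=manip.grab_frame("top")
a=f["pixels"];b=cv2.resize(g["pixels"][150:250,140:273],(512,384),interpolation=cv2.INTER_CUBIC)
cv2.imwrite("pics/p1.png",cv2.resize(np.hstack([a,b])[:,:,::-1],(800,300)))
E
```

```text
time: 11.72
position: [0.4538, -0.0415, 0.068]
ee_rot: [[0.663, 0.742, -0.096], [0.735, -0.67, -0.105], [-0.142, -0.001, -0.99]]
ft_force: [-4.4, -3.6, 1.5]
opening: 0.084
t 11.725 pos [ 0.4538 -0.0415  0.068 ] F [-4.4 -3.6  1.5] open 0.084
shift [0.014 0.003 0.215] turn [-0.     0.091  0.   ]
```

View pics/p1.png

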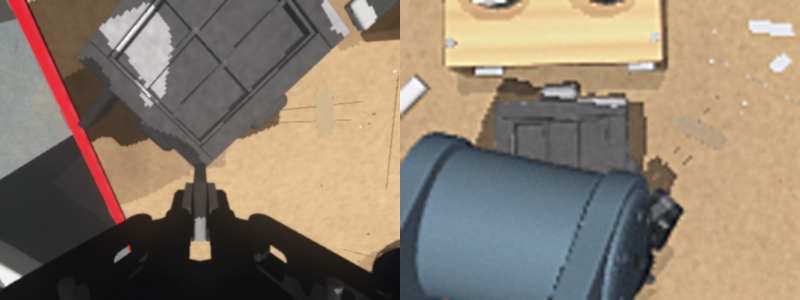

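```bash
python3 -m pendant '[[-0.004,0,-0.027,0,-0.011,0,1],[-0.005,0,-0.055,0,-0.022,0,1],[-0.004,0,-0.082,0,-0.033,0,1],[-0.001,0,-0.109,0,-0.044,0,1],[0.002,0,-0.136,0,-0.056,0,1],[0.006,0,-0.163,0,-0.067,0,1],[0.006,0,-0.163,0,-0.067,0,1]]'
python3 -m pendant '[[0.002,0,-0.027,0,-0.011,0,1],[0.003,0,-0.055,0,-0.022,0,1],[0.006,0,-0.082,0,-0.033,0,1],[0.009,0,-0.109,0,-0.044,0,1],[0.012,0,-0.136,0,-0.056,0,1],[0.016,0,-0.163,0,-0.067,0,1],[0.016,0,-0.163,0,-0.067,0,1]]'
python3 - <<'E'
from h import *
need([.4528,-.0432,.0422],47.9)
f=manip.grab_frame("wrist");g=manip.grab_frame("top");h=manip.grab_frame("scene")
a=f["pixels"];b=cv2.resize(g["pixels"][150:250,140:273],(512,384),interpolation=cv2.INTER_CUBIC)
u,v=map(int,proj(h,[.52,.03,.04]));print(u,v);u0,v0=max(u-60,0),max(v-50,0);c=cv2.resize(h["pixels"][v0:v0+90,u0:u0+120],(512,384))
cv2.imwrite("pics/p2.png",cv2.resize(np.vstack([np.hstack([a,b]),np.hstack([c,c*0])])[:,:,::-1],(800,600)))
E
```

```text
time: 12.7
position: [0.4563, -0.0387, 0.0874]
ee_rot: [[0.649, 0.742, -0.165], [0.72, -0.67, -0.182], [-0.245, -0.0, -0.969]]
ft_force: [-5.5, -4.5, 0.9]
opening: 0.085
time: 13.58
position: [0.4607, -0.0337, 0.1059]
ee_rot: [[0.629, 0.742, -0.232], [0.696, -0.67, -0.256], [-0.346, -0.001, -0.938]]
ft_force: [-4.8, -3.3, 1.7]
opening: 0.085
t 13.575 pos [ 0.4607 -0.0337  0.1059] F [-4.8 -3.3  1.7] open 0.085
shift [0.087 0.004 0.534] turn [-0.     0.225  0.   ]
196 190
```

View pics/p2.png

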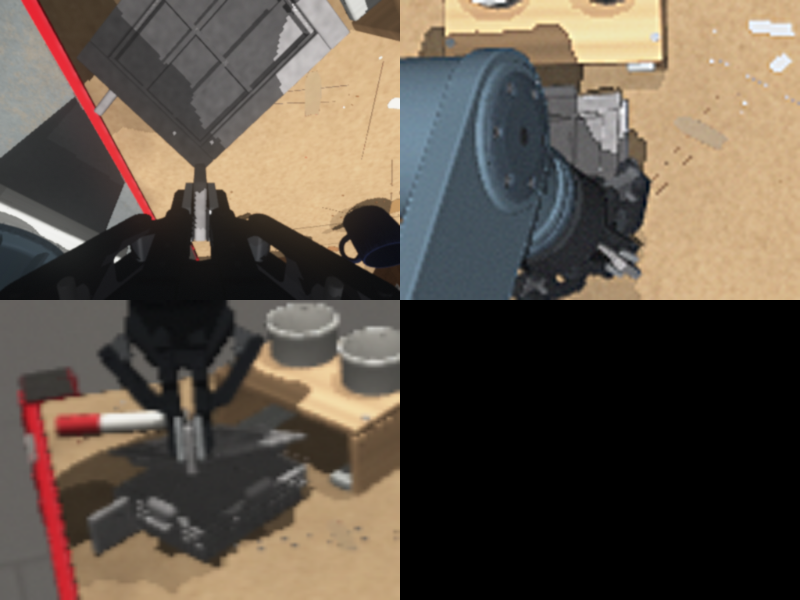

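Tray is tilted about 20°. The near corner is well up, the far corner is still in the stack, and the stack is flat. I'll go a little further so the rear and left catches are surely past, then lift.

```bash
python3 -m pendant '[[0.002,0,-0.027,0,-0.011,0,1],[0.003,0,-0.055,0,-0.022,0,1],[0.006,0,-0.082,0,-0.033,0,1],[0.009,0,-0.109,0,-0.044,0,1],[0.012,0,-0.136,0,-0.056,0,1],[0.016,0,-0.163,0,-0.067,0,1],[0.02,0,-0.19,0,-0.078,0,1],[0.02,0,-0.19,0,-0.078,0,1]]'
python3 - <<'E'
from h import *
p=np.array(manip.get_obs()["position"])
need(p+[0,0,.09],47.9,-27)
need(p+[0,0,.09],47.9,0)
E
```

```text
time: 14.72
position: [0.469, -0.0257, 0.1264]
ee_rot: [[0.597, 0.742, -0.304], [0.661, -0.67, -0.338], [-0.454, 0.001, -0.891]]
ft_force: [0.2, 0.3, 0.3]
opening: 0.084
t 14.725 pos [ 0.469  -0.0257  0.1264] F [0.2 0.3 0.3] open 0.084
shift [-0.341  0.001 -0.668] turn [ 0.001  0.    -0.   ]
t 14.725 pos [ 0.469  -0.0257  0.1264] F [0.2 0.3 0.3] open 0.084
shift [-0.341  0.001 -0.668] turn [0.001 0.3   0.   ]
```

Force dropped to zero, so all the catches have let go. Lifting straight up, then levelling.

```bash
python3 -m pendant '[[-0.02,0,-0.04,0,0,0,1],[-0.06,0,-0.12,0,0,0,1],[-0.11,0,-0.22,0,0,0,1],[-0.17,0,-0.334,0,0,0,1],[-0.23,0,-0.45,0,0,0,1],[-0.29,0,-0.57,0,0,0,1],[-0.34,0,-0.668,0,0,0,1],[-0.36,0,-0.71,0,0.03,0,1],[-0.36,0,-0.71,0,0.07,0,1],[-0.36,0,-0.71,0,0.12,0,1],[-0.36,0,-0.71,0,0.17,0,1],[-0.36,0,-0.71,0,0.22,0,1],[-0.36,0,-0.71,0,0.26,0,1],[-0.36,0,-0.71,0,0.29,0,1],[-0.36,0,-0.71,0,0.3,0,1],[-0.36,0,-0.71,0,0.3,0,1],[-0.36,0,-0.71,0,0.3,0,1],[-0.36,0,-0.71,0,0.3,0,1]]'
python3 - <<'E'
from h import *
np.set_printoptions(precision=4,suppress=True)
need([.469,-.0257,.221],47.9)
f=manip.grab_frame("wrist");g=manip.grab_frame("top");h=manip.grab_frame("scene")
a=f["pixels"];b=cv2.resize(g["pixels"][110:260,120:320],(512,384),interpolation=cv2.INTER_CUBIC)
c=cv2.resize(h["pixels"][100:250,110:310],(512,384),interpolation=cv2.INTER_CUBIC)
# predicted level-rim corners in wrist view
o=manip.get_obs();p=np.array(o["position"]);y=np.radians(2.9);R=np.array([[np.cos(y),-np.sin(y)],[np.sin(y),np.cos(y)]])
a=a.copy()
for X in([-65,-55],[65,-55],[65,55],[-65,55]):
    w=p[:2]+R@((np.array(X)+[78,68])/1000); z=p[2]-.018+.014-.0
    u,v=proj(f,[*w,z]);print(X,round(u),round(v)); cv2.circle(a,(int(u),int(v)),4,(255,0,255),1)
cv2.imwrite("pics/p3.png",cv2.resize(np.vstack([np.hstack([a,b]),np.hstack([c,h["pixels"]])])[:,:,::-1],(800,600)))
E
```

```text
time: 16.98
position: [0.4683, -0.0255, 0.2215]
ee_rot: [[0.67, 0.742, -0.001], [0.742, -0.67, -0.001], [-0.002, -0.0, -1.0]]
ft_force: [-0.3, -0.3, -1.1]
opening: 0.083
t 16.975 pos [ 0.4683 -0.0255  0.2215] F [-0.3 -0.3 -1.1] open 0.083
shift [0.003 0.005 0.004] turn [-0.     0.001  0.   ]
[-65, -55] 256 216
[65, -55] 452 31
[65, 55] 292 -195
[-65, 55] 95 64
```

View pics/p3.png

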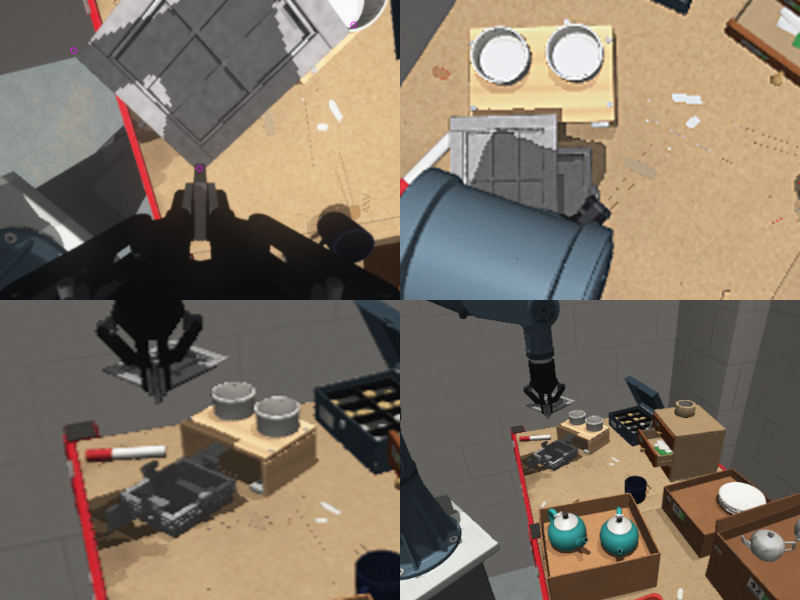

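The tray is held alone and looks nearly level, and the stack is flat in its place. The far corners sit a few pixels off the prediction, so I'll check the level against the picture taken while it was nested.

```bash
python3 - <<'E'
from h import *
np.set_printoptions(precision=3,suppress=True)
f=manip.grab_frame("wrist");
for q in("tray","tray_fin"):
    ms=manip.masks_of(f,q)
    if ms:
        m=max(ms,key=lambda m:m["pixels"].sum());p=m["pixels"].astype(np.uint8)
        c=max(cv2.findContours(p,0,2)[0],key=cv2.contourArea)
        print(q,m["conf"],p.sum(),cv2.approxPolyDP(c,4,True)[:,0].tolist())
w4=cv2.resize(cv2.imread("pics/w4.png"),(512,384),interpolation=cv2.INTER_AREA)
k=lambda a:cv2.resize(a[0:190,70:576],None,fx=1.75,fy=1.58,interpolation=cv2.INTER_CUBIC)
im=np.vstack([k(w4),k(f["pixels"][:,:,::-1])]);cv2.imwrite("pics/p4.png",im);print(im.shape)
# sensitivity: corner pixels vs pitch about grasp point
o=manip.get_obs();p=np.array(o["position"]);R=np.array(o["ee_rot"]);g=p-R[:,2]*.019
y=np.radians(2.9);Q=Ro.from_euler("z",y).as_matrix()
for th in(0,-3,3,-6,6):
    T=Ro.from_rotvec(R[:,1]*np.radians(th)).as_matrix()
    print(th,[np.round(proj(f,g+T@Q@((np.array(X)-[-78,-68,34])/1000)),1) for X in([-65,-55,14],[65,-55,14],[-65,55,14])])
E
```

```text
tray 0.92 47663 [[420, 0], [153, 0], [98, 71], [247, 214], [250, 307], [264, 303], [263, 214], [445, 43]]
tray_fin 0.6 47418 [[419, 0], [153, 0], [100, 70], [247, 212], [249, 306], [263, 305], [263, 214], [445, 43]]
(600, 774, 3)
0 [array([255.8, 217.8]), array([456.7,  29.4]), array([91.1, 63.3])]
-3 [array([255.8, 219. ]), array([447.9,  35.8]), array([97.3, 67.7])]
3 [array([255.8, 216.7]), array([466.3,  23.1]), array([84.4, 59.1])]
-6 [array([255.8, 220.3]), array([439.7,  42.3]), array([103.1,  72.4])]
6 [array([255.8, 215.6]), array([476.8,  17.1]), array([77.2, 55.2])]
```

View pics/p4.png

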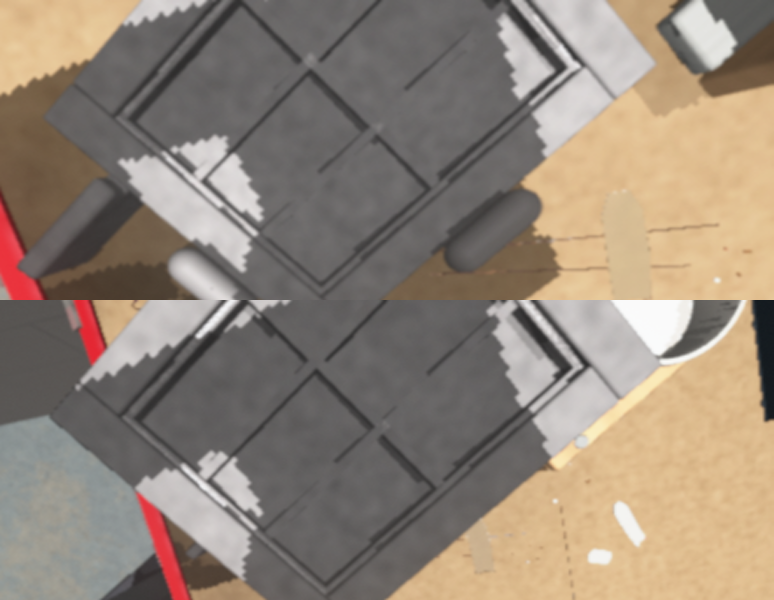

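In the zoomed pair, the tray's front-left and rear-right corners are (45,117)/(655,63) nested and (51,115)/(660,61) now. That is a uniform 5 px shift with the same span, so it is level to well under 1°. Its underside is about 20 cm up. Handing in.

```bash
python3 -c "
from h import *
need([.4683,-.0255,.2215],47.9)
print(manip.finish_job())"
```

```text
t 17.275 pos [ 0.4682 -0.0257  0.2216] F [ 0.5 -0.  -0.1] open 0.087
shift [ 0.002 -0.     0.   ] turn [-0.     0.001  0.   ]
the job is handed in; nothing more can be done
None
```

I pulled the stack about 113 mm straight out along the guides, peeled off only the top tray, and handed the job in after 17.3 s. The gripper still holds the tray by its lifting fin.

- **Pull:** the rear catch ended about 14 mm clear of the deck's front edge, judged from the top picture.
- **Peel:** I raised the fin corner to about 27° around the far corner. The wrist force fell to near zero at the end of the tilt, so I took all four catches to have let go. I then lifted straight up and levelled the tray.
- **Final state:** the tool stood still at z = 0.222 m, which puts the tray's underside about 20 cm above the worktop. The fin was in the grip at 8 % opening.
- **Level:** the nested and final wrist pictures agree on the tray's angle to well under 1°.
- **Surroundings:** in the last pictures the remaining stack lies flat. I saw no sign that the ramekins or mug had moved, and the arm stayed well away from the shaker. These I judged by eye only.

One check disagreed. With the calibration alone, the final tray corners fell up to 14 px from where a level tray should appear, which would mean a tilt of about 3–5°. The nested tray showed nearly the same offset, so I took it as calibration error, not tilt.

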